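Check the stacked length of a batch of sample mounts in the bench gauge

ROBOT

A 7-joint arm with a two-finger parallel gripper is mounted at the origin on the work surface. World frame = base frame: x ahead of the robot, y to its left, z up, the work surface at z = 0. Lengths are in m, angles in degrees, forces in N, time in s.
With the tool pointing down it reaches from about 0.4 to 0.875 m from the base axis. Payload 4.4 kg.
Tool frame: the origin (TCP) lies at the very end of the fingers, on their centre line; the grasp point (between the pads) lies 19 mm behind it; z points along the fingers, y is the line along which they close (so a half turn about z gives the same grasp; the last joint's range is limited). The gripper opens to 85 mm and grips with 20 to 120 N. Pads are 22 mm wide; open, the fingers measure 114 mm over their backs; the gripper's body (76 mm by 85 mm) begins 54 mm behind the grasp point. The pads swing forward as they close: fully open they stand 13 mm farther back than shut.
Start: joints at [-3.77, 36.005, 2.206, 86.941, -1.547, 57.084, -1.146], TCP at [0.65, 0, 0.231] pointing down, gripper open.
Joint ranges: [-175.42, 175.42], [-21.48, 121.26], [-71.46, 75.88], [10.55, 141.38], [-63.04, 243.04], [13.31, 113.54], [-168.57, 168.57]. Speed limits (degrees/s): [147.25, 147.25, 180, 180, 180, 180, 180].

INTERFACE

Orientations are given as a 3x3 rotation matrix whose columns are the frame's x, y, z axes.
In Python, from plant import readout, read_camera, workorder, nets gives the robot as it stands. The module is installed in compiled form; this text tells all that it offers.
- The arm moves only by the shell command python3 -m handwheel 'ROWS'. ROWS is JSON, a list of rows, each an object with "xyz": the shift along the tool's x, y, z as a fraction of full scale, a list of three; "turn": the turn, a rotation vector about the tool's x, y, z as a fraction of full scale, a list of three; "grip": the opening, from 0 (shut) to 1 (fully open). A call has 1 to 12 rows; each row shifts and turns the commanded pose from where the row before left it, along the tool's axes as they then stand; what a row does not reach is not made up. Full scale, the value 1, is 30 mm for a shift and 5 degrees for a turn. A row lasts 1/8 s, in which the tool goes at most 62.5 mm and 10.7 degrees, less where a joint would pass 70% of its speed; a pose out of reach is approached as far as the arm can. A call with a number of a shift or a turn outside -1 to 1 is refused whole. A call with a gripper value outside its range is refused whole. The fingers move at their own pace and stop on an object; the grip force is fixed at half the most. Time passes only in rows, so rows that do not move let the fingers close. It gives the time, the measured TCP pose, the force, the opening and the grip force at its end, in the units of the state.
- readout.get_obs(): the state, without advancing time (a new reading comes with each control period).
- read_camera(name): name is "scene" or "side" or "wrist"; returns a dict with "frame" (384x512x3 uint8, red, green, blue), "intrinsics" (3x3 intrinsics, pixels), "rvec" (rotation vector, rad) and "tvec" (3), from world to camera coordinates, as OpenCV has them. Camera axes: x right, y down, z forward; pixel columns grow to the right and rows downward; lengths in m; the calibration is good to about 2 mm. A picture is of the moment at which its call begins. There is no depth.
- workorder.close_job(): hands the job in; it is judged then, once.
Trained networks look in a picture, given as the dict that the camera call returned (one of the last four; its "shot" number tells which), for a name from the list of things; names that differ only in an ending like _2 or _b are one class to them, and where a whole thing is asked for, a point or a joint stands for the part that bears it (a point fixed in the world has none). Each returns a list of dicts, best first, with "confidence" (0 to 1); they miss things now and then, are a little off and sometimes report something else, mostly with a low value. They report only what shows in the picture. A call takes as long as a camera call. They do not tell look-alikes from the thing itself.
- nets.trace(picture, target): "mask" (384x512 bool, what is visible of it) and "centre" ([row, column] in pixels, amid what is visible of it).
The state is a dict: "time_s": time; "joints": joint angles; "dq": joint speeds; "joint_efforts": joint torques, N m; "eef_pos": TCP position; "ee_rot": TCP orientation; "contact_force": force on the tool from outside, world axes, zero at the start; "torque": the same for the moment, N m; "gripper_width": finger opening in m; "finger_force": force on a finger pad.
Only numpy, scipy, OpenCV 4.12 (cv2) and the standard library are available. Lean on these libraries where they do the work, as an engineer would, in place of code of your own. Each camera call takes 0.05 s, during which the arm holds its last target. There are 200 camera calls.

TASK

Slide the jaw of the bench length gauge fully open, take the square sample mount that lies on the bench and stand it on the gauge's bed, in line at the open end of the row of three square mounts. Then slide the jaw shut so that it pushes the four mounts together as one straight row against the fixed anvil, on until the jaw's sprung tip is pressed in about half-way (it must not bottom out), and leave it so. Last, press the record button fully down and let it go; leave the round mounts and everything else on the bench alone.

Things in the scene. Friction and masses are not known exactly. Their poses are not given: they have to be found in the camera images.
- gauge: fixed bench length gauge. Origin on the bench, under the bed's centre line; y runs along the bed from anvil to sliding jaw, x across, z up. Grey base 90 (x) x 360 (y) x 10 mm. Bright steel bed on it, 52 mm wide, centred on x = 0, top 16 mm above the bench, y -125 to 165 mm, no fences. White readout box at the -y end, 80 mm (x), y -190 to -123 mm, top 55 mm above the bench
- anvil: fixed steel anvil (fixed jaw) on the gauge, 36 mm wide, 34 mm above the bed. Origin at the foot of its measuring face, on the bed, at gauge (0, -105, 16) mm; the face looks to gauge +y
- jaw (a joint): sliding jaw, m: gap between the anvil's face and the jaw tip's free (not pressed-in) face; 0 shut, 0.200 fully open (stop). Slides along gauge y, stays where left, takes about 8 N to slide. Four mounts together are 112 mm long, so when it is shut on them it reads 0.112 less what the tip is pressed in
- jaw_grip (a point): grip point in the sliding jaw's upright black fin, 14 mm thick along gauge y, 24 mm wide (x). The fin's top is 12 mm above the point; below it the jaw's aluminium block (62 mm x, 44 mm y, centred under the fin) has its top 22 mm below the point. The point is 72 mm above the bench and 40 mm to gauge +y of the tip's free face
- tip (a joint): sprung steel tip plate on the jaw's front, m: 0 free, 0.010 bottomed out. 34 mm wide, 6 mm thick, upper edge 28 mm above the bed; on a brass rod, 12 mm clear of the jaw's block when free. Yields from 3 N, 4.5 N half-way, 6 N at the end; pushing the loose row along the bed takes only 1 to 2 N and does not move it
- record (a joint): black push button on top of the readout box, 22 mm in diameter, in m: 0 = up, 0.006 = fully down; springs back; about 5 N fully down
- record_top (a point): centre of the top face of the record button, when up 77 mm above the bench; pressed straight down by 6 mm
- spare_center (a point): the square mount to be added, standing on the bench on the robot's side of the gauge, near two round ones: 28 x 28 mm square and 30 mm tall, black resin with a small bright steel disc in its top face, about 35 g; the point is its centre, half-way up, z up; its sides are parallel to its x and y
- mount_a_center (a point): row mount next to the anvil, on the bed: 28 x 28 mm square and 30 mm tall, black resin with a small bright steel disc in its top face, about 35 g; the point is its centre, half-way up, z up
- mount_b_center (a point): middle row mount, on the bed: 28 x 28 mm square and 30 mm tall, black resin with a small bright steel disc in its top face, about 35 g; the point is its centre, half-way up, z up
- mount_c_center (a point): row mount farthest from the anvil, on the bed, next to where the fourth goes; the row starts loose, with gaps of some mm: 28 x 28 mm square and 30 mm tall, black resin with a small bright steel disc in its top face, about 35 g; the point is its centre, half-way up, z up
- round_a_center (a point): round mount on the bench, to be left alone: 30 mm in diameter, 30 mm tall, black with steel disc; the point is its centre
- round_b_center (a point): the other round mount, the same, to be left alone
- jar_mid (a point): clear jar with white cap, 84 mm in diameter, 110 mm tall, bystander; the point is its middle
- reagent_mid (a point): white reagent bottle, 70 mm in diameter, 170 mm tall, bystander; the point is its middle
- beaker_mid (a point): glass beaker, 72 mm in diameter, 90 mm tall, bystander; the point is its middle
- vial_mid (a point): small glass vial, 28 mm in diameter, 50 mm tall, bystander; the point is its middle
- driver_grip (a point): screwdriver with a grey handle, 200 mm long, lying on the bench left of the gauge, bystander; the point is in its handle
- spare: the same square mount as spare_center; its origin is the centre of its underside
- mount_a: the same mount as mount_a_center; its origin is the centre of its underside
Things that resemble listed ones, but are neither listed nor needed, are in the scene too. Leave any red look-alike of the mount_a alone. Leave any blue look-alike of the spare alone.

How it is judged (in metres and radians):
On the way, in this order (a step that is already met when the one before it is completed fails the run):
1. the jaw is slid fully open (190 mm or more) (value of joint jaw above 0.19 m), for 0.1 s.
2. the loose square mount stands on the bed, in line between the row and the jaw, and is let go (x of spare_center in the frame of gauge between -0.01 and 0.01 m and z of spare_center in the frame of gauge between 0.028 and 0.034 m and angle between spare_center's own z axis and vertical below 0.1 rad and y of spare_center in the frame of gauge above -0.015 m and contact force between the fingers and spare below 0.1 N), for 0.2 s.
3. the jaw is shut on the row: the four mounts touch, the anvil feels the force, and the sprung tip is pressed in by 2 to 8 mm (value of joint tip between 0.002 and 0.008 m and contact force between anvil and mount_a above 1.2 N and y of spare_center in the frame of gauge between -0.012 and -0.002 m), for 0.3 s.
4. the record button is pressed down while the contact still registers (value of joint record above 0.004 m and value of joint tip between 0.002 and 0.008 m and contact force between anvil and mount_a above 1.2 N), for 0.05 s.
At the end, for the whole second after the job is handed in: The four square mounts stand upright on the bed in one straight row (each within 7 mm of the bed's centre line and 7 degrees of square), the jaw is shut on them with its tip pressed in by 2 to 8 mm and the row pressed against the anvil with at least 1.2 N, and the button is up again (all of step 3 and x of mount_a_center in the frame of gauge between -0.007 and 0.007 m and z of mount_a_center in the frame of gauge between 0.028 and 0.034 m and angle between each of mount_a_center, mount_b_center, mount_c_center, spare_center's own z axis and vertical below 0.1 rad and (angle between the y axis of mount_a_center and the y axis of gauge, either way round below 0.12 rad or angle between the x axis of mount_a_center and the y axis of gauge, either way round below 0.12 rad) and x of mount_b_center in the frame of gauge between -0.007 and 0.007 m and z of mount_b_center in the frame of gauge between 0.028 and 0.034 m and (angle between the y axis of mount_b_center and the y axis of gauge, either way round below 0.12 rad or angle between the x axis of mount_b_center and the y axis of gauge, either way round below 0.12 rad) and x of mount_c_center in the frame of gauge between -0.007 and 0.007 m and z of mount_c_center in the frame of gauge between 0.028 and 0.034 m and (angle between the y axis of mount_c_center and the y axis of gauge, either way round below 0.12 rad or angle between the x axis of mount_c_center and the y axis of gauge, either way round below 0.12 rad) and x of spare_center in the frame of gauge between -0.007 and 0.007 m and z of spare_center in the frame of gauge between 0.028 and 0.034 m and (angle between the y axis of spare_center and the y axis of gauge, either way round below 0.12 rad or angle between the x axis of spare_center and the y axis of gauge, either way round below 0.12 rad) and value of joint record below 0.0015 m); the robot touches nothing.
It fails at once if the sprung tip bottoms out (pressed in more than 9.5 mm) (value of joint tip above 0.0095 m).
It fails at once if the record button is pressed while the tip is not pressed in (value of joint record above 0.003 m and value of joint tip below 0.002 m).
It fails at once if a bystander or a round mount is moved by more than 30 mm (distance of any of round_a_center, round_b_center, jar_mid, reagent_mid, beaker_mid, vial_mid, driver_grip from where it was at the start of the episode above 0.03 m).
It also fails if it takes over 72 s, if anything falls off the work surface, if the arm or the gripper's body presses on something with over 40 N, if the wrist force passes 120 N, or if a joint passes its speed limit or range.

## Working session

There is one attempt and no reset: what is moved stays moved. The work goes in short steps, Python scripts to look and compute and a shell command to move; the robot and the scene stay as the last step left them, time stands still between calls to the robot, and variables do not carry over. Pictures are saved under pics/ and viewed, at most 14 in all, crops included, and the job is handed in when it is done.

```bash
mkdir -p pics
cat > h.py <<'E'
import numpy as np, cv2
from plant import readout, read_camera, workorder, nets
def shot(n,save=None):
    p=read_camera(n)
    if save: cv2.imwrite('pics/'+save,p['frame'][:,:,::-1])
    return p
def ray(p,rc,z):
    "pixel (row,col) -> world point at height z"
    K=np.array(p['intrinsics']);R=cv2.Rodrigues(np.array(p['rvec'],float))[0];t=np.array(p['tvec'],float).ravel()
    d=R.T@np.linalg.solve(K,[rc[1],rc[0],1.]);c=-R.T@t
    return c+d*(z-c[2])/d[2]
def proj(p,X):
    q=cv2.projectPoints(np.array(X,float).reshape(-1,3),np.array(p['rvec'],float),np.array(p['tvec'],float),np.array(p['intrinsics'],float),None)[0]
    return q[:,0,::-1]
E
python3 - <<'E'
from h import *
np.set_printoptions(precision=3,suppress=True)
ims=[]
for n in ['scene','side']:
    p=shot(n); ims.append(p['frame'])
    c=-cv2.Rodrigues(np.array(p['rvec'],float))[0].T@np.array(p['tvec']).ravel();print(n,c)
    for t,z in [('spare_center',.015),('mount_a_center',.031),('jaw_grip',.072),('record_top',.077),('round_a_center',.015),('anvil',.03),('gauge',.01),('tip',.03)]:
        for d in nets.trace(p,t)[:5]:
            print(t,round(d['confidence'],2),np.array(d['centre']),d['mask'].sum(),ray(p,d['centre'],z))
for n,i in zip(['scene','side'],ims): cv2.imwrite(f'pics/{n}0.png',cv2.resize(i[:,:,::-1],(800,600),interpolation=cv2.INTER_CUBIC))
print(readout.get_obs())
E
```

```text
scene [1.203 0.399 0.808]
spare_center 0.58 [175.6 265.4] 123 [ 0.433 -0.006  0.015]
mount_a_center 0.73 [200.7 211.5] 175 [ 0.605 -0.073  0.031]
mount_a_center 0.6 [176.  224.9] 128 [ 0.507 -0.095  0.031]
jaw_grip 0.59 [221.7 260.1] 682 [0.636 0.09  0.072]
record_top 0.56 [190.1 178.1] 46 [ 0.652 -0.139  0.077]
record_top 0.48 [207.  222.1] 183 [ 0.645 -0.011  0.077]
record_top 0.43 [223.  262.5] 660 [0.64  0.099 0.077]
round_a_center 0.42 [156.4 226.3] 119 [ 0.417 -0.149  0.015]
anvil 0.62 [198.4 202.7] 127 [ 0.609 -0.098  0.03 ]
anvil 0.33 [208.2 222.1] 185 [ 0.613 -0.035  0.03 ]
gauge 0.95 [220.8 247.5] 3788 [0.602 0.035 0.01 ]
side [0.092 1.03  1.012]
spare_center 0.66 [219.5 302.5] 120 [ 0.36  -0.01   0.015]
spare_center 0.29 [120.2 269.7] 709 [ 0.654 -0.483  0.015]
mount_a_center 0.54 [191.5 268. ] 109 [ 0.495 -0.069  0.031]
jaw_grip 0.98 [205.9 219.9] 461 [0.58  0.094 0.072]
gauge 0.58 [206.2 225. ] 2462 [0.597 0.027 0.01 ]
{'time_s': 0.9, 'joints': array([-3.768, 36.003,  2.205, 86.939, -1.548, 57.082, -1.146]), 'dq': array([ 0.111, -0.009, -0.007, -0.031, -0.058, -0.047,  0.037]), 'joint_efforts': array([ -0.001, -56.327,   1.225, -19.379,   0.011,   0.001,  -0.   ]), 'eef_pos': array([0.65 , 0.   , 0.231]), 'ee_rot': array([[ 0.,  1.,  0.],
       [ 1., -0.,  0.],
       [ 0.,  0., -1.]]), 'contact_force': array([-0.439, -0.189, -0.156]), 'torque': array([-0.048, -0.002,  0.012]), 'finger_force': 0.0, 'gripper_width': 0.08545782217974111}
```

View pics/scene0.png

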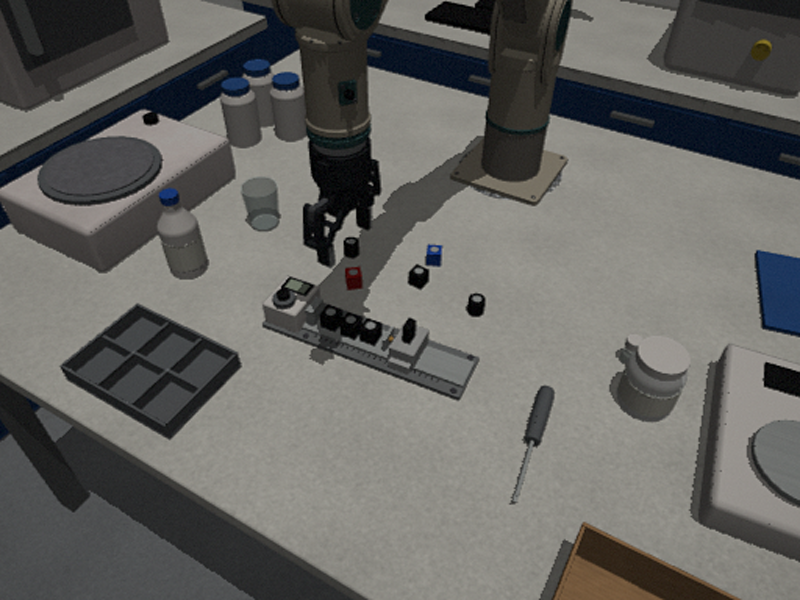

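View pics/side0.png

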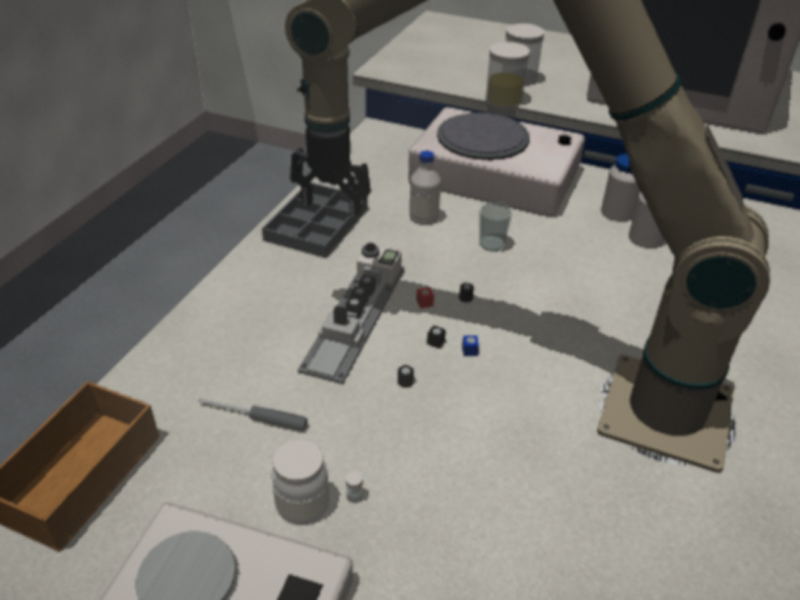

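The scene view shows the spare (black square) at about (418,275) and rounds at (351,246) and (477,303), with the red cube at (353,277) and the blue one at (434,255). The gauge runs from its box at (290,300) to its open end at (465,385). The side view agrees, with the spare at (437,336).

Run:
```python
from h import *
np.set_printoptions(precision=3,suppress=True)
p=shot('wrist')
c=-cv2.Rodrigues(np.array(p['rvec'],float))[0].T@np.array(p['tvec']).ravel();print(c)
for rc in [(0,0),(0,511),(383,0),(383,511)]: print(ray(p,rc,0))
for t,z in [('spare_center',.03),('mount_a_center',.046),('jaw_grip',.084),('record_top',.077),('round_a_center',.03),('anvil',.05),('tip',.044)]:
    for d in nets.trace(p,t)[:5]:
        print(t,round(d['confidence'],2),np.array(d['centre']),d['mask'].sum(),ray(p,d['centre'],z))
cv2.imwrite('pics/w0.png',cv2.resize(p['frame'][:,:,::-1],(800,600),interpolation=cv2.INTER_CUBIC))
```

```text
[0.65  0.085 0.374]
[0.385 0.17  0.   ]
[0.921 0.17  0.   ]
[ 0.243 -0.369  0.   ]
[ 1.067 -0.368  0.   ]
spare_center 0.67 [161.6  17. ] 859 [0.384 0.003 0.03 ]
mount_a_center 0.88 [237.2 131. ] 738 [ 0.508 -0.084  0.046]
mount_a_center 0.58 [220.4 221.5] 799 [ 0.615 -0.062  0.046]
jaw_grip 0.59 [ 98.8 208.7] 3742 [0.611 0.074 0.084]
record_top 0.68 [292.9 244.3] 332 [ 0.641 -0.138  0.077]
record_top 0.25 [156.7 210.1] 725 [0.609 0.019 0.077]
round_a_center 0.87 [270.9  83. ] 683 [ 0.433 -0.14   0.03 ]
anvil 0.83 [241.  221.6] 629 [ 0.614 -0.086  0.05 ]
tip 0.54 [128.4 211.2] 310 [0.607 0.042 0.044]
```

View pics/w0.png

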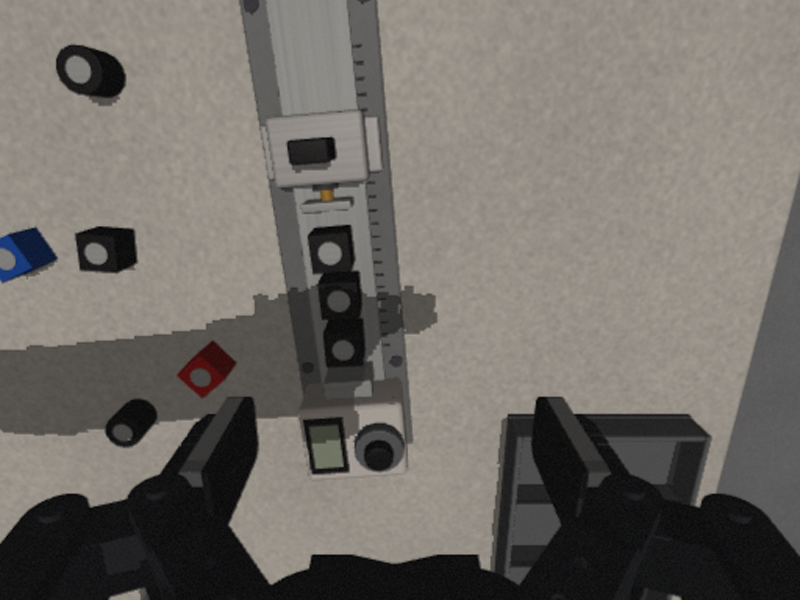

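The wrist view shows the gauge tilted slightly. Pixel positions at 800 px:
- **Fin:** (311,151)
- **Row discs:** (330,253), (339,301) and (343,349)
- **Spare disc:** (96,253)
- **Button:** (379,453)
- **Red and blue cubes:** (207,370) and (22,255)

Run:
```python
from h import *
np.set_printoptions(precision=4,suppress=True)
p=shot('wrist')
def w(u,v,z): return ray(p,(v*.64,u*.64),z)[:2]
for n,z,pts in [('discs',.046,[(330,253),(339,301),(343,349)]),('spare',.03,[(96,253)]),('sparetop',.03,[(78,237),(112,233),(118,268),(82,272)]),('button',.077,[(378,453)]),
 ('block',.05,[(268,124),(364,111),(371,180),(275,187)]),('fin',.084,[(288,139),(331,136),(333,161),(290,165)]),('tip',.044,[(303,205),(351,200)]),
 ('baseL',.01,[(244,10),(302,400)]),('baseR',.01,[(377,10),(410,435)]),('box',.055,[(302,405),(402,393),(406,470),(312,478)]),('bedL',.016,[(268,10),(300,230)]),('bedR',.016,[(347,10),(378,300)])]:
    print(n,*[w(*q,z) for q in pts])
# precise fits from masks / edges
f=p['frame']; cv2.imwrite('pics/w1.png',cv2.resize(f[40:330,0:290][:,:,::-1],None,fx=2.06,fy=2.06,interpolation=cv2.INTER_CUBIC))
# bright discs centroid
g=cv2.cvtColor(f,cv2.COLOR_RGB2GRAY)
for t,z in [('mount_a_center',.046),('spare_center',.03)]:
  for u,v in ([(330,253),(339,301),(343,349)] if z>.04 else [(96,253)]):
    r,c=int(v*.64),int(u*.64); s=g[r-9:r+10,c-9:c+10]; m=cv2.threshold(s,0,255,cv2.THRESH_OTSU)[1]>0
    n,l,st,ce=cv2.connectedComponentsWithStats(m.astype('uint8')); k=l[9,9]; print(t,st[k,4],ce[k]+[c-9,r-9],ray(p,(ce[k][1]+r-9,ce[k][0]+c-9),z))
```

```text
discs [0.6057 0.0068] [ 0.6107 -0.0283] [ 0.6123 -0.0658]
spare [0.4339 0.0028]
sparetop [0.4233 0.0146] [0.4483 0.0175] [ 0.4478 -0.0084] [ 0.4208 -0.0114]
button [ 0.6385 -0.134 ]
block [0.5709 0.0905] [0.6312 0.0981] [0.635  0.0563] [0.5722 0.0518]
fin [0.5899 0.0819] [0.6143 0.0835] [0.6149 0.0699] [0.59   0.0676]
tip [0.5887 0.0393] [0.6211 0.0427]
baseL [0.5512 0.1617] [ 0.5715 -0.13  ]
baseR [0.6386 0.1617] [ 0.664  -0.1647]
box [ 0.581  -0.1077] [ 0.6559 -0.0974] [ 0.6595 -0.1661] [ 0.5849 -0.1738]
bedL [0.5683 0.1604] [0.5801 0.0171]
bedR [0.6194 0.1604] [ 0.6375 -0.0378]
mount_a_center 175 [210.6229 161.84  ] [0.6051 0.0069 0.046 ]
mount_a_center 157 [216.414  192.4013] [ 0.6101 -0.028   0.046 ]
mount_a_center 140 [219.15   223.8214] [ 0.6118 -0.0664  0.046 ]
spare_center 160 [ 61.0187 161.8938] [0.4334 0.0029 0.03  ]
```

View pics/w1.png

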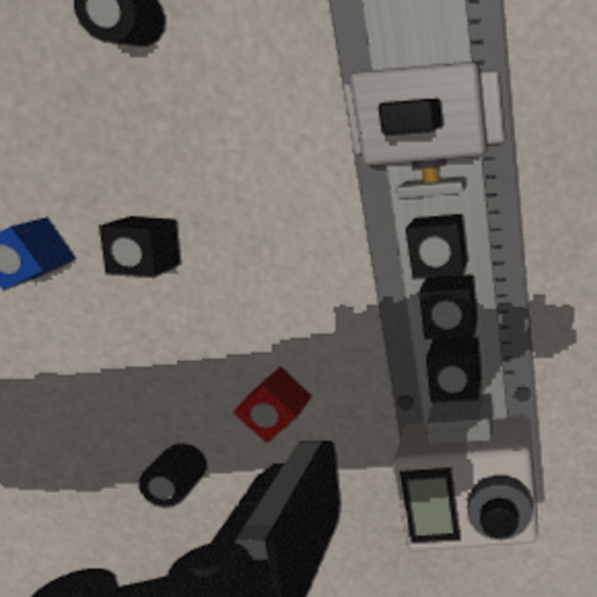

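Both pictures agree on the layout. The gauge yaw is about +4.4°, its centre line is x ≈ 0.6067 − 0.0765·y, and its origin is near (0.605, 0.0195). The fin is at (0.602, 0.076), the spare at (0.434, 0.003) and the button at (0.6385, −0.134).

Next I turn to the gauge axes and go down over the fin, keeping the fingers open.

```bash
python3 -m handwheel '[{"xyz":[0,0,0],"turn":[0,0,-0.88],"grip":1},{"xyz":[0.88,-0.47,0.5],"turn":[0,0,0],"grip":1},{"xyz":[0.88,-0.47,0.5],"turn":[0,0,0],"grip":1},{"xyz":[0.88,-0.47,0.5],"turn":[0,0,0],"grip":1},{"xyz":[0,0,0.9],"turn":[0,0,0],"grip":1},{"xyz":[0,0,0.9],"turn":[0,0,0],"grip":1},{"xyz":[0,0,0],"turn":[0,0,0],"grip":1}]'
python3 - <<'E'
from h import *
np.set_printoptions(precision=4,suppress=True)
p=shot('wrist'); o=readout.get_obs(); print(o['eef_pos'],o['ee_rot'])
for d in nets.trace(p,'jaw_grip')[:2]: print(d['confidence'],d['centre'],d['mask'].sum())
# dark fin on the bright block
g=cv2.cvtColor(p['frame'],cv2.COLOR_RGB2GRAY)
print('expected fin',proj(p,[.6015,.0757,.084]),'tcp',proj(p,o['eef_pos']))
cv2.imwrite('pics/w2.png',cv2.resize(p['frame'][:,:,::-1],(800,600)))
E
```

```text
time_s: 2.22
eef_pos: [0.6002, 0.0756, 0.1306]
ee_rot: [[-0.077, 0.997, -0.004], [0.997, 0.077, -0.001], [-0.0, -0.004, -1.0]]
contact_force: [0.4, -0.1, 1.2]
gripper_width: 0.0854
finger_force: 0.0
[0.6014 0.0757 0.132 ] [[-0.0767  0.9971 -0.0014]
 [ 0.9971  0.0767 -0.0002]
 [-0.0001 -0.0014 -1.    ]]
0.57 [199.5, 253.3] 6251
expected fin [[220.3365 254.2323]] tcp [[258.3386 254.113 ]]
```

View pics/w2.png

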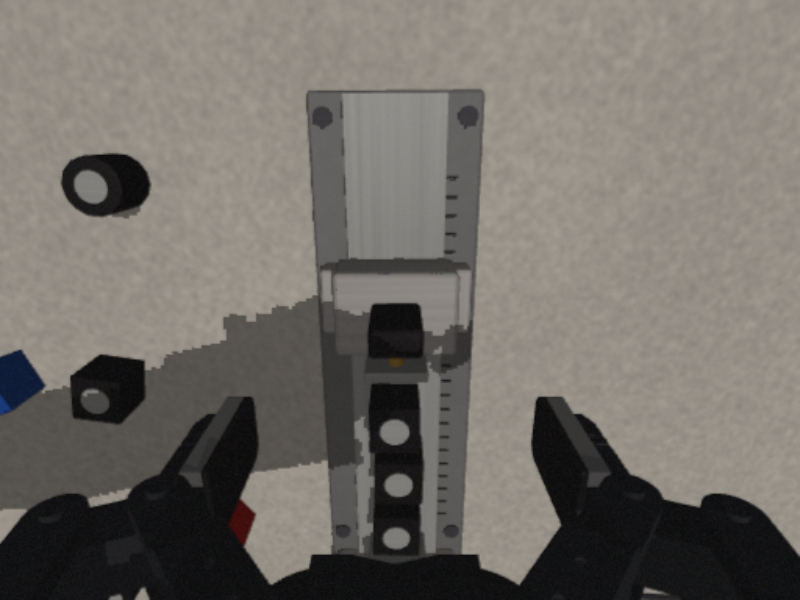

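The fin top is at (395,344), within 1.5 px of where it was expected, and the gauge runs straight up the image. I'll descend and grip.

```bash
python3 -m handwheel '[{"xyz":[0,-0.03,0.84],"turn":[0,0,0],"grip":1},{"xyz":[0,0,0.84],"turn":[0,0,0],"grip":1},{"xyz":[0,0,0.84],"turn":[0,0,0],"grip":1},{"xyz":[0,0,0],"turn":[0,0,0],"grip":0.15},{"xyz":[0,0,0],"turn":[0,0,0],"grip":0.15},{"xyz":[0,0,0],"turn":[0,0,0],"grip":0.15},{"xyz":[0,0,0],"turn":[0,0,0],"grip":0.15},{"xyz":[0,0,0],"turn":[0,0,0],"grip":0.15},{"xyz":[0,0,0],"turn":[0,0,0],"grip":0.15}]'
```

```text
time_s: 3.45
eef_pos: [0.6004, 0.0757, 0.0582]
ee_rot: [[-0.077, 0.997, -0.0], [0.997, 0.077, 0.0], [0.0, -0.0, -1.0]]
contact_force: [-3.6, 0.7, 7.2]
gripper_width: 0.0227
finger_force: 59.9
```

```bash
python3 -m handwheel '[{"xyz":[0.3,0,0],"turn":[0,0,0],"grip":0.15},{"xyz":[0.3,0,0],"turn":[0,0,0],"grip":0.15},{"xyz":[0.3,0,0],"turn":[0,0,0],"grip":0.15},{"xyz":[0.3,0,0],"turn":[0,0,0],"grip":0.15},{"xyz":[0.3,0,0],"turn":[0,0,0],"grip":0.15},{"xyz":[0.3,0,0],"turn":[0,0,0],"grip":0.15},{"xyz":[0.3,0,0],"turn":[0,0,0],"grip":0.15},{"xyz":[0.3,0,0],"turn":[0,0,0],"grip":0.15},{"xyz":[0.1,0,0],"turn":[0,0,0],"grip":0.15},{"xyz":[0,0,0],"turn":[0,0,0],"grip":0.15}]'
```

```text
time_s: 4.7
eef_pos: [0.5946, 0.1471, 0.0582]
ee_rot: [[-0.075, 0.997, -0.001], [0.997, 0.075, -0.004], [-0.004, -0.002, -1.0]]
contact_force: [-4.6, -5.8, 9.8]
gripper_width: 0.0229
finger_force: 60.1
```

```bash
python3 -m handwheel '[{"xyz":[0.1,0,0],"turn":[0,0,0],"grip":0.15},{"xyz":[0.1,0,0],"turn":[0,0,0],"grip":0.15},{"xyz":[0,0,0],"turn":[0,0,0],"grip":0.15}]'
```

```text
time_s: 5.08
eef_pos: [0.5944, 0.1489, 0.0582]
ee_rot: [[-0.073, 0.997, -0.002], [0.997, 0.073, -0.009], [-0.009, -0.002, -1.0]]
contact_force: [-4.9, -12.9, 9.1]
gripper_width: 0.0227
finger_force: 60.2
```

```bash
python3 -m handwheel '[{"xyz":[0.1,0,0],"turn":[0,0,0],"grip":0.15},{"xyz":[0,0,0],"turn":[0,0,0],"grip":0.15}]'; python3 -m handwheel '[{"xyz":[-0.15,0,0],"turn":[0,0,0],"grip":1},{"xyz":[0,0,0],"turn":[0,0,0],"grip":1},{"xyz":[0,0,0],"turn":[0,0,0],"grip":1},{"xyz":[0,0,0],"turn":[0,0,0],"grip":1},{"xyz":[0,0,-1],"turn":[0,0,0],"grip":1},{"xyz":[0,0,-1],"turn":[0,0,0],"grip":1},{"xyz":[0,0,-1],"turn":[0,0,0],"grip":1},{"xyz":[-1,0,-1],"turn":[0,0,0],"grip":1},{"xyz":[-1,0,-1],"turn":[0,0,0],"grip":1},{"xyz":[-1,0,0],"turn":[0,0,0],"grip":1},{"xyz":[0,0,0],"turn":[0,0,0],"grip":1}]'
python3 - <<'E'
from h import *
p=shot('wrist','raw3.png'); np.save('p3.npy',p,allow_pickle=True)
cv2.imwrite('pics/w3.png',cv2.resize(p['frame'][:,:,::-1],(800,600),interpolation=cv2.INTER_CUBIC))
E
```

```text
time_s: 5.32
eef_pos: [0.5944, 0.1489, 0.0582]
ee_rot: [[-0.072, 0.997, -0.002], [0.997, 0.072, -0.012], [-0.012, -0.003, -1.0]]
contact_force: [-2.7, -19.0, 10.6]
gripper_width: 0.023
finger_force: 60.3
time_s: 6.7
eef_pos: [0.602, 0.062, 0.2072]
ee_rot: [[-0.072, 0.997, 0.001], [0.997, 0.072, -0.002], [-0.002, 0.001, -1.0]]
contact_force: [-0.6, 1.0, 0.7]
gripper_width: 0.0858
finger_force: 0.0
```

View pics/w3.png

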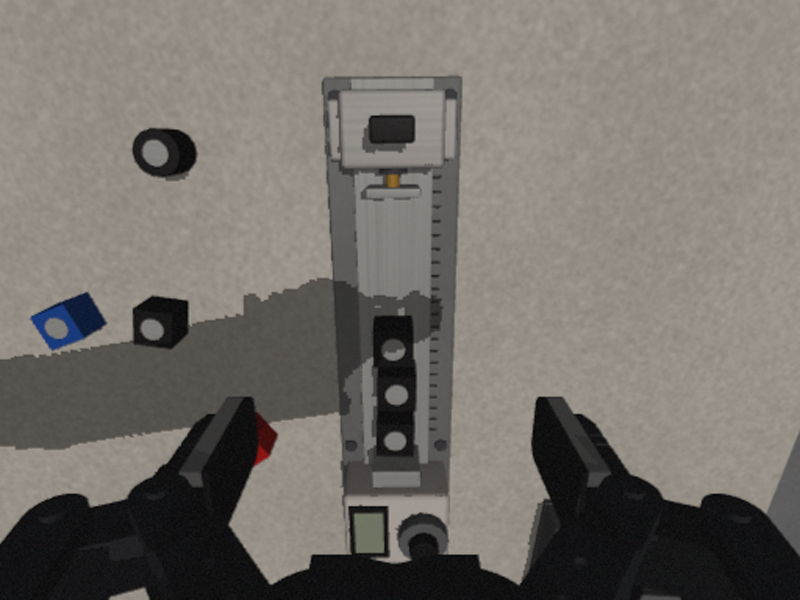

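The jaw is open against its stop. The fin is at (392,129), the tip plate at (393,191), the row discs at (393,350), (396,395) and (395,440), and the spare at (151,329). From here I can refine the poses.

Run:
```python
from h import *
np.set_printoptions(precision=4,suppress=True)
p=np.load('p3.npy',allow_pickle=True).item()
def w(u,v,z): return ray(p,(v*.64,u*.64),z)[:2]
R={}
for n,z,pts in [('disc',.046,[(393.5,350),(396.5,395),(395,440.5)]),('spare',.03,[(151,329)]),('sparetop',.03,[(134,316),(166,314),(171,346),(139,346)]),
 ('button',.077,[(424,540)]),('fin',.084,[(369,118),(413,116),(414,142),(370,143)]),('tip',.044,[(362,191),(421,188)]),
 ('tipedge',.044,[(366,197),(420,195)]),('baseTop',.01,[(324,79),(461,78)]),('baseL',.01,[(325,90),(344,440)]),('baseR',.01,[(461,90),(452,440)]),('anvilface',.05,[(373,472),(420,472)]),('box',.055,[(345,497),(448,494)])]:
    R[n]=np.array([w(*q,z) for q in pts]); print(n,*R[n])
a=(R['baseL']+R['baseR'])/2; d=a[0]-a[1]; print('yaw',np.degrees(np.arctan2(-d[0],d[1])), 'mid',a)
print('origin from base end', (R['baseTop'].mean(0)-.18*np.array([-.078,.997])))
# spare top corners from dark mask near
for d in nets.trace(p,'spare_center')[:3]: print(d['confidence'],d['centre'])
```

```text
disc [0.6058 0.0063] [ 0.6105 -0.0284] [ 0.6122 -0.0663]
spare [0.4332 0.0027]
sparetop [0.4222 0.0118] [0.4448 0.0149] [ 0.4464 -0.0096] [ 0.4234 -0.0113]
button [ 0.6374 -0.1264]
fin [0.5826 0.1529] [0.605  0.1555] [0.6066 0.1429] [0.5838 0.1408]
tip [0.5787 0.1114] [0.6148 0.1158]
tipedge [0.5813 0.1079] [0.6146 0.1116]
baseTop [0.5489 0.1759] [0.6362 0.1828]
baseL [0.5497 0.1694] [ 0.5723 -0.0941]
baseR [0.637  0.1758] [ 0.6608 -0.0876]
anvilface [ 0.5977 -0.0921] [ 0.6325 -0.0896]
box [ 0.5782 -0.1121] [ 0.6545 -0.1037]
yaw 5.02583010813902 mid [[ 0.5933  0.1726]
 [ 0.6165 -0.0909]]
origin from base end [ 0.6066 -0.0001]
0.87 [206.1, 45.3]
0.71 [206.0, 101.1]
```

```bash
python3 -m handwheel '[{"xyz":[-0.26,-0.96,0],"turn":[0,0,0],"grip":0.53},{"xyz":[-0.26,-0.96,0],"turn":[0,0,0],"grip":0.53},{"xyz":[-0.26,-0.96,0],"turn":[0,0,0],"grip":0.53},{"xyz":[-0.26,-0.96,0],"turn":[0,0,0],"grip":0.53},{"xyz":[-0.26,-0.96,0.5],"turn":[0,0,0],"grip":0.53},{"xyz":[-0.26,-0.96,0.9],"turn":[0,0,0],"grip":0.53},{"xyz":[0,0,0.9],"turn":[0,0,-0.1],"grip":0.53},{"xyz":[0,0,0.3],"turn":[0,0,0],"grip":0.53},{"xyz":[0,0,0],"turn":[0,0,0],"grip":0.53}]'
python3 - <<'E'
from h import *
np.set_printoptions(precision=4,suppress=True)
p=shot('wrist'); o=readout.get_obs(); print(o['eef_pos'],o['ee_rot'],o['gripper_width'])
for d in nets.trace(p,'spare_center')[:3]: print(d['confidence'],d['centre'],ray(p,d['centre'],.02))
np.save('p4.npy',p,allow_pickle=True)
cv2.imwrite('pics/w4.png',cv2.resize(p['frame'][:,:,::-1],(800,600),interpolation=cv2.INTER_CUBIC))
E
```

```text
time_s: 7.92
eef_pos: [0.4332, 0.0062, 0.1284]
ee_rot: [[-0.087, 0.996, -0.001], [0.996, 0.087, 0.0], [0.0, -0.001, -1.0]]
contact_force: [-0.5, -0.3, 0.0]
gripper_width: 0.0453
finger_force: 0.0
[0.4336 0.0061 0.1289] [[-0.0865  0.9963  0.0005]
 [ 0.9963  0.0865  0.0004]
 [ 0.0003  0.0005 -1.    ]] 0.04539069901746912
0.86 [194.4, 252.8] [0.4341 0.003  0.02  ]
0.67 [189.8, 174.1] [0.3669 0.0012 0.02  ]
```

View pics/w4.png

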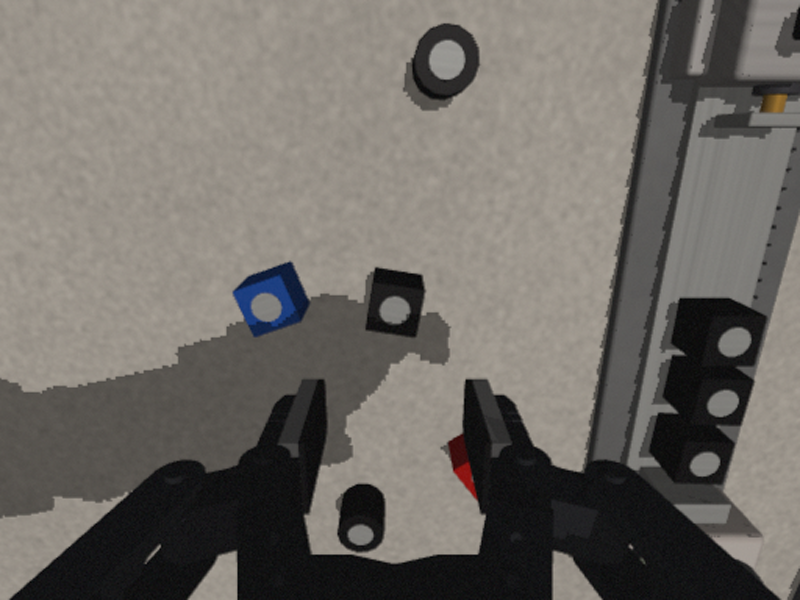

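The spare's disc is at (394,310). Its top face is turned about 7.5° clockwise relative to the tool, and the blue cube is about 30 mm to its left.

Run:
```python
from h import *
np.set_printoptions(precision=4,suppress=True)
p=np.load('p4.npy',allow_pickle=True).item()
g=cv2.cvtColor(p['frame'],cv2.COLOR_RGB2GRAY)
X=ray(p,(310*.64,394*.64),.03);print(X)
c=np.array([ray(p,(v*.64,u*.64),.03)[:2] for u,v in [(370,285),(423,293),(418,337),(366,329)]]);print(c,c.mean(0))
o=readout.get_obs(); print(o['eef_pos'],'tool delta mm',1000*o['ee_rot'].T@(np.r_[X[:2],.008]-o['eef_pos']))
m=nets.trace(p,'spare_center')[0]['mask']; print(cv2.minAreaRect(np.argwhere(m)[:,::-1].astype(np.float32)))
```

```text
[0.4335 0.0029 0.03  ]
[[ 0.4199  0.0156]
 [ 0.4478  0.0137]
 [ 0.4478 -0.0114]
 [ 0.4196 -0.0092]] [0.4338 0.0022]
[0.4338 0.0059 0.1292] tool delta mm [ -2.9631  -0.7078 121.201 ]
((253.3468017578125, 193.7456512451172), (34.51698303222656, 40.44721603393555), 8.746161460876465)
```

```bash
python3 -m handwheel '[{"xyz":[-0.11,-0.02,0.8],"turn":[0,0,0.8],"grip":0.53},{"xyz":[0,0,0.8],"turn":[0,0,0.7],"grip":0.53},{"xyz":[0,0,0.8],"turn":[0,0,0],"grip":0.53},{"xyz":[0,0,0.8],"turn":[0,0,0],"grip":0.53},{"xyz":[0,0,0.8],"turn":[0,0,0],"grip":0.53},{"xyz":[0,0,0],"turn":[0,0,0],"grip":0.53},{"xyz":[0,0,0],"turn":[0,0,0],"grip":0.2},{"xyz":[0,0,0],"turn":[0,0,0],"grip":0.2},{"xyz":[0,0,0],"turn":[0,0,0],"grip":0.2},{"xyz":[0,0,0],"turn":[0,0,0],"grip":0.2},{"xyz":[0,0,0],"turn":[0,0,0],"grip":0.2}]'
```

```text
time_s: 9.45
eef_pos: [0.4253, 0.0059, 0.033]
ee_rot: [[0.047, 0.999, -0.023], [0.999, -0.047, 0.012], [0.011, -0.024, -1.0]]
contact_force: [0.7, -0.3, 0.4]
gripper_width: 0.0172
finger_force: 0.0
```

Run:
```python
from h import *
np.set_printoptions(precision=4,suppress=True)
o=readout.get_obs(); print(o['joints'],o['eef_pos'],o['ee_rot'])
for n,z in [('wrist',.03),('scene',.015),('side',.015)]:
    p=shot(n)
    for d in nets.trace(p,'spare_center')[:3]: print(n,d['confidence'],d['centre'],ray(p,d['centre'],z))
```

```text
[-11.109   41.5363  10.5654 129.2784 -35.6258  13.4024  29.1892] [0.4253 0.0059 0.033 ] [[ 0.0472  0.9986 -0.023 ]
 [ 0.9988 -0.0469  0.0123]
 [ 0.0112 -0.0236 -0.9997]]
wrist 0.68 [256.1, 154.6] [0.3728 0.0064 0.03  ]
wrist 0.59 [239.2, 259.7] [0.4296 0.0145 0.03  ]
scene 0.44 [177.3, 266.6] [0.4371 0.0005 0.015 ]
scene 0.38 [163.7, 280.7] [0.3643 0.0079 0.015 ]
side 0.43 [220.0, 299.5] [ 0.3673 -0.0038  0.015 ]
```

Joint 6 has hit its limit, so the tool can't point straight down this close to the base and low, and the fingers closed above the spare without touching it. I'll rise, turn 90° to grip along world y, and tilt the fingertips toward the base to free joint 6.

```bash
python3 -m handwheel '[{"xyz":[0,0,-1],"turn":[0,0,0],"grip":0.53},{"xyz":[0,0,-1],"turn":[0,0,1],"grip":0.53},{"xyz":[0,0,-1],"turn":[0,0,1],"grip":0.53},{"xyz":[0,0,0],"turn":[0,0,1],"grip":0.53},{"xyz":[0,0,0],"turn":[0,0,1],"grip":0.53},{"xyz":[0,0,0],"turn":[0,0,1],"grip":0.53},{"xyz":[0,0,0],"turn":[0,0,1],"grip":0.53},{"xyz":[0,0,0],"turn":[0,0,1],"grip":0.53},{"xyz":[0,0,0],"turn":[0,0,1],"grip":0.53},{"xyz":[0,0,0],"turn":[0,0,1],"grip":0.53},{"xyz":[0,0,0],"turn":[0,0,1],"grip":0.53},{"xyz":[0,0,0],"turn":[0,0,1],"grip":0.53}]'; python3 -m handwheel '[{"xyz":[0,0,0],"turn":[0,0,1],"grip":0.53},{"xyz":[0,0,0],"turn":[0,0,1],"grip":0.53},{"xyz":[0,0,0],"turn":[0,0,1],"grip":0.53},{"xyz":[0,0,0],"turn":[0,0,1],"grip":0.53},{"xyz":[0,0,0],"turn":[0,0,1],"grip":0.53},{"xyz":[0,0,0],"turn":[0,0,1],"grip":0.53},{"xyz":[0,0,0],"turn":[0,0,1],"grip":0.53},{"xyz":[0,0,0],"turn":[0,-1,0],"grip":0.53},{"xyz":[0,0,0],"turn":[0,-1,0],"grip":0.53},{"xyz":[0,0,0],"turn":[0,0,0],"grip":0.53}]'
python3 - <<'E'
from h import *
np.set_printoptions(precision=4,suppress=True)
o=readout.get_obs(); print(o['joints'],o['eef_pos'])
p=shot('wrist')
for d in nets.trace(p,'spare_center')[:3]: print(d['confidence'],d['centre'],ray(p,d['centre'],.02))
cv2.imwrite('pics/w5.png',cv2.resize(p['frame'][:,:,::-1],(800,600),interpolation=cv2.INTER_CUBIC));np.save('p5.npy',p,allow_pickle=True)
print('pred disc px800',proj(p,[.4335,.0029,.03])/.64)
E
```

```text
time_s: 11.25
eef_pos: [0.4271, 0.005, 0.1228]
ee_rot: [[0.846, 0.532, -0.024], [0.532, -0.846, 0.012], [-0.013, -0.023, -1.0]]
contact_force: [0.2, -0.4, -0.0]
gripper_width: 0.045
finger_force: 0.0
time_s: 12.5
eef_pos: [0.4284, 0.0046, 0.1223]
ee_rot: [[0.98, -0.046, -0.195], [-0.043, -0.999, 0.019], [-0.196, -0.01, -0.981]]
contact_force: [-1.2, -0.6, 0.0]
gripper_width: 0.0453
finger_force: 0.0
[-35.1612  45.2418  52.1883 118.152  -43.3091  52.6775 -48.2293] [0.4284 0.0046 0.1223]
0.72 [226.5, 263.3] [ 0.3711 -0.001   0.02  ]
0.57 [162.1, 257.2] [0.4347 0.0022 0.02  ]
pred disc px800 [[264.072  400.5715]]
```

View pics/w5.png

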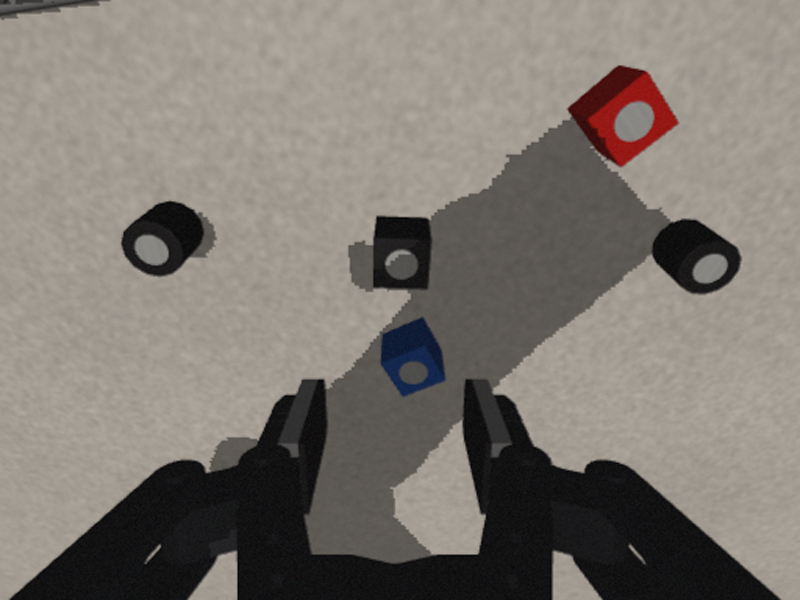

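The spare is unmoved, with its disc at (401,264) as predicted, and it is square to the tool. Descending along world z.

```bash
python3 -m handwheel '[{"xyz":[0.165,0.018,0.74],"turn":[0,0,0],"grip":0.53},{"xyz":[0.165,0.018,0.74],"turn":[0,0,0],"grip":0.53},{"xyz":[0.165,0.018,0.74],"turn":[0,0,0],"grip":0.53},{"xyz":[0.165,0.018,0.74],"turn":[0,0,0],"grip":0.53},{"xyz":[0.165,0.018,0.72],"turn":[0,0,0],"grip":0.53},{"xyz":[0,0,0],"turn":[0,0,0],"grip":0.53}]'; python3 -c "
from h import *
print(readout.get_obs()['joints'])"
```

```text
time_s: 13.35
eef_pos: [0.4281, 0.0034, 0.0094]
ee_rot: [[0.979, -0.048, -0.198], [-0.045, -0.999, 0.021], [-0.199, -0.011, -0.98]]
contact_force: [0.5, -0.5, 0.9]
gripper_width: 0.0451
finger_force: 0.0
[-28.43583338  54.85206661  41.04820268 120.39954922 -55.98306773
  41.46235841 -39.06111976]
```

```bash
python3 -m handwheel '[{"xyz":[0.1,0,0.02],"turn":[0,0,0],"grip":0.53},{"xyz":[0,0,0],"turn":[0,0,0],"grip":0.2},{"xyz":[0,0,0],"turn":[0,0,0],"grip":0.2},{"xyz":[0,0,0],"turn":[0,0,0],"grip":0.2},{"xyz":[0,0,0],"turn":[0,0,0],"grip":0.2},{"xyz":[0,0,0],"turn":[0,0,0],"grip":0.2}]'
```

```text
time_s: 14.1
eef_pos: [0.4334, 0.0031, 0.0096]
ee_rot: [[0.98, -0.047, -0.194], [-0.044, -0.999, 0.02], [-0.195, -0.011, -0.981]]
contact_force: [-0.7, -0.1, 6.2]
gripper_width: 0.0268
finger_force: 59.5
```

Gripped. Next I lift, yaw about world z by +7.3°, and carry it over the bed.

```bash
python3 -m handwheel '[{"xyz":[-0.17,-0.01,-0.87],"turn":[0,0,0],"grip":0.2},{"xyz":[-0.17,-0.01,-0.87],"turn":[0,0,0],"grip":0.2},{"xyz":[-0.17,-0.01,-0.87],"turn":[0,0,0],"grip":0.2},{"xyz":[0,0,0],"turn":[-0.14,-0.01,-0.716],"grip":0.2},{"xyz":[0,0,0],"turn":[-0.14,-0.01,-0.716],"grip":0.2},{"xyz":[0.94,-0.256,-0.185],"turn":[0,0,0],"grip":0.2},{"xyz":[0.94,-0.256,-0.185],"turn":[0,0,0],"grip":0.2},{"xyz":[0.94,-0.256,-0.185],"turn":[0,0,0],"grip":0.2},{"xyz":[0.94,-0.256,-0.185],"turn":[0,0,0],"grip":0.2},{"xyz":[0.94,-0.256,-0.185],"turn":[0,0,0],"grip":0.2},{"xyz":[0.94,-0.256,-0.185],"turn":[0,0,0],"grip":0.2},{"xyz":[0,0,0],"turn":[0,0,0],"grip":0.2}]'
python3 - <<'E'
from h import *
np.set_printoptions(precision=4,suppress=True)
o=readout.get_obs(); print(o['joints'],o['eef_pos'],o['finger_force'])
print('to above target, tool units',o['ee_rot'].T@(np.array([.602,.0628,.06])-o['eef_pos'])/.03,'down unit',o['ee_rot'].T@[0,0,-1])
E
```

```text
time_s: 15.6
eef_pos: [0.6027, 0.0639, 0.0881]
ee_rot: [[0.977, 0.083, -0.196], [0.083, -0.996, -0.005], [-0.196, -0.012, -0.981]]
contact_force: [-1.1, -0.2, 0.1]
gripper_width: 0.0269
finger_force: 59.3
[-32.6366  57.4443  48.0725  90.229  -42.7146  65.2233 -56.7645] [0.6027 0.0639 0.0881] 59.274954199790955
to above target, tool units [0.1575 0.0465 0.9233] down unit [0.1955 0.0119 0.9806]
```

```bash
python3 -m handwheel '[{"xyz":[0.157,0.046,0.92],"turn":[0,0,0],"grip":0.2},{"xyz":[0.11,0.007,0.55],"turn":[0,0,0],"grip":0.2},{"xyz":[0.08,0.005,0.4],"turn":[0,0,0],"grip":0.2},{"xyz":[0.02,0.001,0.1],"turn":[0,0,0],"grip":0.2},{"xyz":[0,0,0],"turn":[0,0,0],"grip":0.2}]'
```

```text
time_s: 16.23
eef_pos: [0.6006, 0.0617, 0.0283]
ee_rot: [[0.977, 0.08, -0.197], [0.081, -0.997, -0.004], [-0.197, -0.012, -0.98]]
contact_force: [-0.8, 0.4, -0.0]
gripper_width: 0.0267
finger_force: 59.3
```

```bash
python3 -m handwheel '[{"xyz":[0.05,0,0.06],"turn":[0,0,0],"grip":0.2},{"xyz":[0,0,0],"turn":[0,0,0],"grip":0.2}]'; python3 -m handwheel '[{"xyz":[0,0,0.02],"turn":[0,0,0],"grip":0.2},{"xyz":[0,0,0],"turn":[0,0,0],"grip":0.2}]'
```

```text
time_s: 16.48
eef_pos: [0.6018, 0.062, 0.0263]
ee_rot: [[0.977, 0.08, -0.197], [0.081, -0.997, -0.004], [-0.197, -0.012, -0.98]]
contact_force: [-0.6, -0.8, -0.8]
gripper_width: 0.0266
finger_force: 59.3
time_s: 16.73
eef_pos: [0.6016, 0.0619, 0.0257]
ee_rot: [[0.977, 0.08, -0.197], [0.081, -0.997, -0.004], [-0.197, -0.012, -0.98]]
contact_force: [0.2, -0.3, 2.4]
gripper_width: 0.0268
finger_force: 59.5
```

```bash
python3 -m handwheel '[{"xyz":[0,0,0],"turn":[0,0,0],"grip":0.48},{"xyz":[0,0,0],"turn":[0,0,0],"grip":0.48},{"xyz":[0,0,0],"turn":[0,0,0],"grip":0.48},{"xyz":[0,0,0],"turn":[0,0,0],"grip":0.48},{"xyz":[-0.19,-0.012,-0.95],"turn":[0,0,0],"grip":0.48},{"xyz":[-0.19,-0.012,-0.95],"turn":[0,0,0],"grip":0.48},{"xyz":[-0.19,-0.012,-0.95],"turn":[0,0,0],"grip":0.48},{"xyz":[-0.19,-0.012,-0.95],"turn":[0,0,0],"grip":0.48},{"xyz":[-0.19,-0.012,-0.95],"turn":[0,0,0],"grip":0.48},{"xyz":[-0.19,-0.012,-0.95],"turn":[0,0,0],"grip":0.48},{"xyz":[0,0,0],"turn":[0,1,0],"grip":0.48},{"xyz":[0,0,0],"turn":[0,1,0],"grip":0.48}]'; python3 -m handwheel '[{"xyz":[-1,0,0],"turn":[0,0.26,0],"grip":0.48},{"xyz":[-1,0,0],"turn":[0,0,0],"grip":0.48},{"xyz":[-0.8,0,0],"turn":[0,0,0],"grip":0.48},{"xyz":[0,0,0],"turn":[0,0,0],"grip":0.48}]'
python3 - <<'E'
from h import *
p=shot('wrist'); np.save('p6.npy',p,allow_pickle=True)
o=readout.get_obs(); print(o['joints'])
cv2.imwrite('pics/w6.png',cv2.resize(p['frame'][:,:,::-1],(800,600),interpolation=cv2.INTER_CUBIC))
E
```

```text
time_s: 18.23
eef_pos: [0.6019, 0.0618, 0.2002]
ee_rot: [[0.997, 0.08, -0.021], [0.08, -0.997, 0.01], [-0.021, -0.012, -1.0]]
contact_force: [0.0, -0.1, -0.5]
gripper_width: 0.041
finger_force: 0.0
time_s: 18.73
eef_pos: [0.5164, 0.0555, 0.2008]
ee_rot: [[0.997, 0.079, -0.003], [0.079, -0.997, 0.013], [-0.002, -0.013, -1.0]]
contact_force: [-0.5, -0.1, 0.5]
gripper_width: 0.0412
finger_force: 0.0
[-42.93771543  38.60636964  55.37408911 110.29414226 -40.77266328
  53.33338225 -52.460688  ]
```

View pics/w6.png

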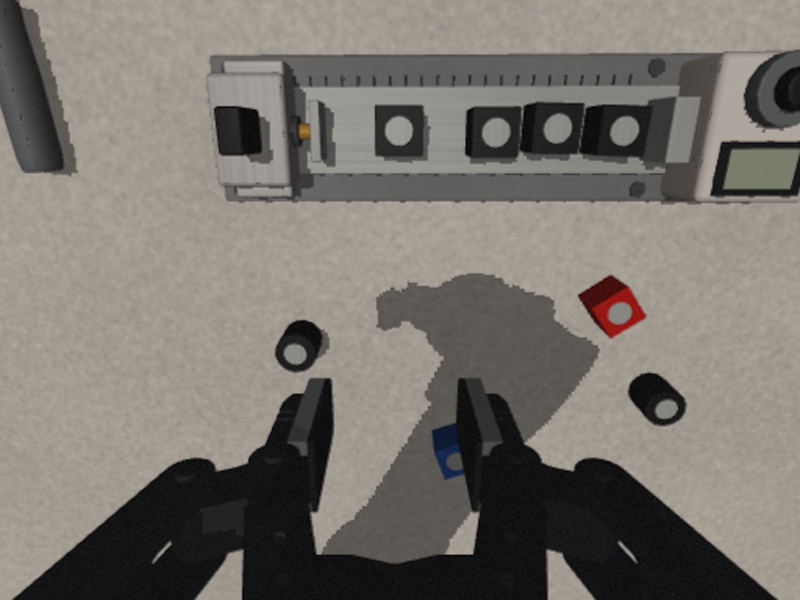

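The spare stands square on the bed at (399,131), in line with the row discs at (496,132), (558,129) and (625,131). The jaw fin is at (237,130). Next is the fin grip.

Run:
```python
from h import *
np.set_printoptions(precision=4,suppress=True)
p=np.load('p6.npy',allow_pickle=True).item(); o=readout.get_obs()
w=lambda u,v,z: ray(p,(v*.64,u*.64),z)[:2]
f=np.array([w(*q,.084) for q in [(217,107),(244,106),(246,155),(218,155)]]);print(f,f.mean(0))
for u,v in [(399,131),(496,132),(558,129),(625,131)]: print('disc',w(u,v,.046))
print('tip face',w(325,130,.044),w(313,130,.044),'block front',w(288,130,.05))
for t in [np.r_[f.mean(0),.16],np.r_[.5945,.1475,.16]]: print(o['ee_rot'].T@(t-o['eef_pos'])/.03)
```

```text
[[0.6051 0.1535]
 [0.6066 0.1401]
 [0.5832 0.1395]
 [0.582  0.154 ]] [0.5942 0.1468]
disc [0.6011 0.0623]
disc [0.6051 0.0065]
disc [ 0.6095 -0.0286]
disc [ 0.6115 -0.067 ]
tip face [0.5982 0.1053] [0.5977 0.1123] block front [0.5966 0.1256]
[ 2.7772 -2.8093  1.397 ]
[ 2.7881 -2.8326  1.3973]
```

```bash
python3 -m handwheel '[{"xyz":[0.93,-0.94,0.4],"turn":[0,0,0],"grip":0.5},{"xyz":[0.93,-0.94,0.5],"turn":[0,0,0],"grip":0.5},{"xyz":[0.93,-0.94,0.5],"turn":[0,0,0],"grip":0.5},{"xyz":[0,0,0.5],"turn":[0,0,0],"grip":0.5},{"xyz":[0,0,0],"turn":[0,0,0],"grip":0.5}]'
python3 - <<'E'
from h import *
np.set_printoptions(precision=4,suppress=True)
o=readout.get_obs();print(o['joints'],o['ee_rot'],o['eef_pos'],o['ee_rot'].T@(np.r_[.5943,.1472,.057]-o['eef_pos'])/.03)
E
```

```text
time_s: 19.4
eef_pos: [0.5938, 0.1463, 0.1431]
ee_rot: [[0.997, 0.08, -0.005], [0.08, -0.997, 0.01], [-0.004, -0.01, -1.0]]
contact_force: [-0.1, -0.2, 0.3]
gripper_width: 0.0426
finger_force: 0.0
[-44.4025  49.0927  50.8625  98.9167 -46.1555  55.5464 -60.3385] [[ 0.9968  0.0799 -0.0047]
 [ 0.08   -0.9967  0.0101]
 [-0.0039 -0.0105 -0.9999]] [0.5938 0.1463 0.1431] [0.0304 0.0003 2.869 ]
```

```bash
python3 -m handwheel '[{"xyz":[0.01,0,0.95],"turn":[0,0,0],"grip":0.5},{"xyz":[0.01,0,0.95],"turn":[0,0,0],"grip":0.5},{"xyz":[0.01,0,0.95],"turn":[0,0,0],"grip":0.5},{"xyz":[0,0,0],"turn":[0,0,0],"grip":0.5},{"xyz":[0,0,0],"turn":[0,0,0],"grip":0.1},{"xyz":[0,0,0],"turn":[0,0,0],"grip":0.1},{"xyz":[0,0,0],"turn":[0,0,0],"grip":0.1},{"xyz":[0,0,0],"turn":[0,0,0],"grip":0.1},{"xyz":[0,0,0],"turn":[0,0,0],"grip":0.1}]'
```

```text
time_s: 20.52
eef_pos: [0.5962, 0.1479, 0.0609]
ee_rot: [[0.997, 0.08, 0.001], [0.08, -0.997, 0.012], [0.001, -0.012, -1.0]]
contact_force: [-1.2, -0.0, 6.3]
gripper_width: 0.0128
finger_force: 59.7
```

```bash
python3 -m handwheel '[{"xyz":[0,0.3,0],"turn":[0,0,0],"grip":0.1},{"xyz":[0,0.3,0],"turn":[0,0,0],"grip":0.1},{"xyz":[0,0.3,0],"turn":[0,0,0],"grip":0.1},{"xyz":[0,0.2,0],"turn":[0,0,0],"grip":0.1},{"xyz":[0,0.2,0],"turn":[0,0,0],"grip":0.1},{"xyz":[0,0.2,0],"turn":[0,0,0],"grip":0.1},{"xyz":[0,0.2,0],"turn":[0,0,0],"grip":0.1},{"xyz":[0,0.2,0],"turn":[0,0,0],"grip":0.1},{"xyz":[0,0.2,0],"turn":[0,0,0],"grip":0.1},{"xyz":[0,0.2,0],"turn":[0,0,0],"grip":0.1},{"xyz":[0,0.2,0],"turn":[0,0,0],"grip":0.1},{"xyz":[0,0,0],"turn":[0,0,0],"grip":0.1}]'
```

```text
time_s: 22.02
eef_pos: [0.602, 0.076, 0.0609]
ee_rot: [[0.997, 0.082, -0.0], [0.082, -0.997, 0.017], [0.001, -0.017, -1.0]]
contact_force: [-4.8, 6.1, 14.1]
gripper_width: 0.013
finger_force: 61.1
```

```bash
python3 -m handwheel '[{"xyz":[0,0.1,0],"turn":[0,0,0],"grip":0.1},{"xyz":[0,0.1,0],"turn":[0,0,0],"grip":0.1},{"xyz":[0,0,0],"turn":[0,0,0],"grip":0.1}]'
```

```text
time_s: 22.4
eef_pos: [0.6025, 0.0708, 0.0609]
ee_rot: [[0.997, 0.082, -0.0], [0.082, -0.996, 0.018], [0.001, -0.018, -1.0]]
contact_force: [-3.7, 8.0, 14.9]
gripper_width: 0.013
finger_force: 61.3
```

```bash
python3 -m handwheel '[{"xyz":[0,0.1,0],"turn":[0,0,0],"grip":0.1},{"xyz":[0,0.1,0],"turn":[0,0,0],"grip":0.1},{"xyz":[0,0.1,0],"turn":[0,0,0],"grip":0.1},{"xyz":[0,0,0],"turn":[0,0,0],"grip":0.1}]'
```

```text
time_s: 22.9
eef_pos: [0.6032, 0.0618, 0.0609]
ee_rot: [[0.997, 0.082, -0.0], [0.082, -0.996, 0.018], [0.001, -0.018, -1.0]]
contact_force: [-5.0, 7.9, 16.1]
gripper_width: 0.0131
finger_force: 61.4
```

```bash
python3 -m handwheel '[{"xyz":[0,0.1,0],"turn":[0,0,0],"grip":0.1},{"xyz":[0,0,0],"turn":[0,0,0],"grip":0.1}]'
python3 - <<'E'
from h import *
p=shot('wrist'); f=p['frame']
o=readout.get_obs();print(o['contact_force'])
cv2.imwrite('pics/w7.png',cv2.resize(f[:,:,::-1],(800,600),interpolation=cv2.INTER_CUBIC))
E
```

```text
time_s: 23.15
eef_pos: [0.6034, 0.0596, 0.0609]
ee_rot: [[0.997, 0.083, -0.0], [0.083, -0.996, 0.019], [0.001, -0.019, -1.0]]
contact_force: [-3.2, 8.7, 17.5]
gripper_width: 0.0131
finger_force: 61.6
[-3.87891041  9.61727072 18.51676819]
```

```bash
python3 -m handwheel '[{"xyz":[0,0.08,0],"turn":[0,0,0],"grip":0.1},{"xyz":[0,0,0],"turn":[0,0,0],"grip":0.1}]'
```

```text
time_s: 23.45
eef_pos: [0.6035, 0.058, 0.0609]
ee_rot: [[0.997, 0.083, -0.001], [0.083, -0.996, 0.02], [0.001, -0.02, -1.0]]
contact_force: [-4.6, 10.4, 18.6]
gripper_width: 0.0128
finger_force: 61.8
```

```bash
python3 -m handwheel '[{"xyz":[0,0.06,0],"turn":[0,0,0],"grip":0.1},{"xyz":[0,0,0],"turn":[0,0,0],"grip":0.1}]'
```

```text
time_s: 23.7
eef_pos: [0.6037, 0.0566, 0.0609]
ee_rot: [[0.997, 0.083, -0.001], [0.083, -0.996, 0.021], [0.001, -0.021, -1.0]]
contact_force: [-5.0, 11.4, 17.8]
gripper_width: 0.0131
finger_force: 61.9
```

```bash
python3 -m handwheel '[{"xyz":[0,0.055,0],"turn":[0,0,0],"grip":0.1},{"xyz":[0,0,0],"turn":[0,0,0],"grip":0.1}]'; python3 -m handwheel '[{"xyz":[0,0,0],"turn":[0,0,0],"grip":0.45},{"xyz":[0,0,0],"turn":[0,0,0],"grip":0.45},{"xyz":[0,0,0],"turn":[0,0,0],"grip":0.45},{"xyz":[0,0,0],"turn":[0,0,0],"grip":0.45},{"xyz":[0,0,-0.7],"turn":[0,0,0],"grip":0.45},{"xyz":[0,0,-1],"turn":[0,0,0],"grip":0.45},{"xyz":[0,0,-1],"turn":[0,0,0],"grip":0.45},{"xyz":[-1,0,-0.5],"turn":[0,0,0],"grip":0.45},{"xyz":[-1,0.5,0],"turn":[0,0,0],"grip":0.45},{"xyz":[0,0.5,0],"turn":[0,0,0],"grip":0.3},{"xyz":[0,0,0],"turn":[0,0,0],"grip":0}]'
python3 - <<'E'
from h import *
p=shot('wrist'); np.save('p7.npy',p,allow_pickle=True)
cv2.imwrite('pics/w8.png',cv2.resize(p['frame'][:,:,::-1],(800,600),interpolation=cv2.INTER_CUBIC))
E
```

```text
time_s: 23.95
eef_pos: [0.6038, 0.0553, 0.0609]
ee_rot: [[0.996, 0.084, -0.001], [0.084, -0.996, 0.021], [0.001, -0.021, -1.0]]
contact_force: [-4.0, 11.6, 18.9]
gripper_width: 0.0128
finger_force: 62.0
time_s: 25.32
eef_pos: [0.5471, 0.0122, 0.1547]
ee_rot: [[0.997, 0.078, 0.0], [0.078, -0.997, 0.011], [0.001, -0.011, -1.0]]
contact_force: [0.1, -0.1, 0.2]
gripper_width: 0.0085
finger_force: 0.0
```

View pics/w8.png

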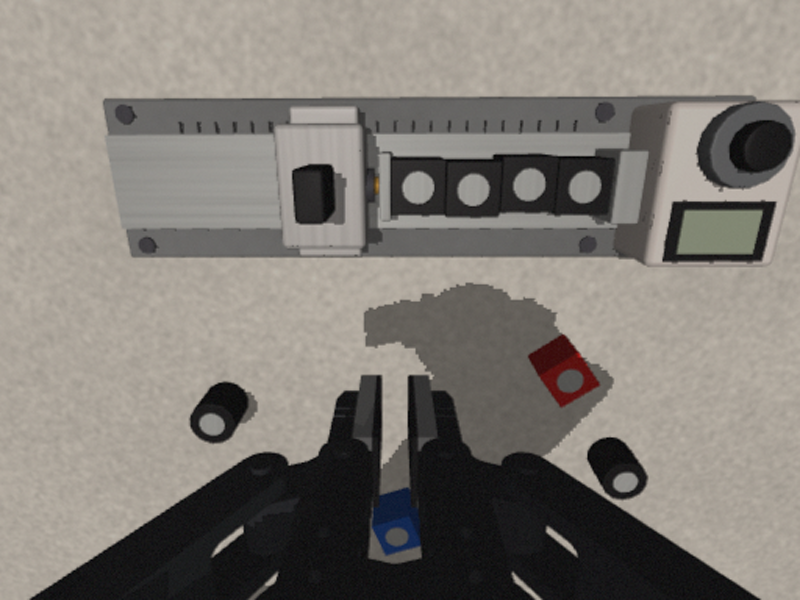

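The four mounts are pressed together, with discs at (419,187), (473,190), (529,184) and (585,187). The gap from tip plate to jaw block runs from about 365 to 379 px, roughly 7 mm, so the tip is about half pressed. The button cap is at (766,146).

Run:
```python
from h import *
np.set_printoptions(precision=4,suppress=True)
p=np.load('p7.npy',allow_pickle=True).item(); o=readout.get_obs()
w=lambda u,v,z: ray(p,(v*.64,u*.64),z)[:2]
print('gap block front->tip back',w(363,187,.05),w(379,187,.044))
for u in (419,473,529,585): print(w(u,187,.046))
b=w(767,145,.077);print('button',b)
print(o['ee_rot'].T@(np.r_[b,.095]-o['eef_pos'])/.03, o['gripper_width'])
for d in nets.trace(p,'record_top')[:2]: print(d['confidence'],np.array(d['centre'])/.64)
```

```text
gap block front->tip back [0.6044 0.0343] [0.6044 0.0266]
[0.6062 0.0063]
[ 0.6084 -0.0209]
[ 0.6107 -0.0491]
[ 0.6129 -0.0771]
button [ 0.6387 -0.1392]
[2.6409 5.3319 1.9129] 0.0012737361414714688
0.66 [143.5938 766.0938]
```

```bash
python3 -m handwheel '[{"xyz":[0.44,0.89,0],"turn":[0,0,0],"grip":0},{"xyz":[0.44,0.89,0],"turn":[0,0,0],"grip":0},{"xyz":[0.44,0.89,0],"turn":[0,0,0],"grip":0},{"xyz":[0.44,0.89,0],"turn":[0,0,0],"grip":0},{"xyz":[0.44,0.89,0],"turn":[0,0,0],"grip":0},{"xyz":[0.44,0.89,0.5],"turn":[0,0,0],"grip":0},{"xyz":[0,0,0.9],"turn":[0,0,0],"grip":0},{"xyz":[0,0,0.5],"turn":[0,0,0],"grip":0},{"xyz":[0,0,0],"turn":[0,0,0],"grip":0}]'
python3 - <<'E'
from h import *
np.set_printoptions(precision=4,suppress=True)
p=shot('wrist'); o=readout.get_obs(); print(o['joints'],o['eef_pos'])
for d in nets.trace(p,'record_top')[:3]: print(d['confidence'],d['centre'],d['mask'].sum(),ray(p,d['centre'],.075))
cv2.imwrite('pics/w9.png',cv2.resize(p['frame'][:,:,::-1],(800,600),interpolation=cv2.INTER_CUBIC))
E
```

```text
time_s: 26.55
eef_pos: [0.637, -0.1377, 0.0931]
ee_rot: [[0.997, 0.081, -0.005], [0.081, -0.997, 0.013], [-0.004, -0.013, -1.0]]
contact_force: [-0.6, 0.6, 0.5]
gripper_width: 0.0001
finger_force: 0.0
[-14.3267  54.1073  45.7006  93.4176 -46.8304  53.773  -36.2002] [ 0.6376 -0.1382  0.0943]
0.76 [231.6, 262.3] 858 [ 0.6424 -0.142   0.075 ]
0.18 [235.6, 88.5] 1990 [ 0.6309 -0.042   0.075 ]
```

View pics/w9.png

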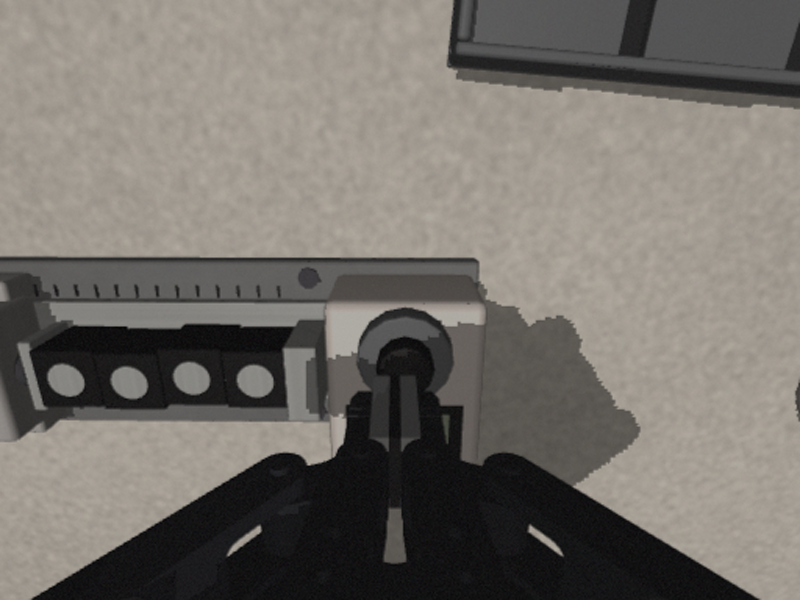

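The button's cap is at about (405,365), almost under the closed fingertips at (394,380). I'll shift 2 mm and press.

```bash
python3 -m handwheel '[{"xyz":[0.02,0.07,0.3],"turn":[0,0,0],"grip":0},{"xyz":[0,0,0.2],"turn":[0,0,0],"grip":0},{"xyz":[0,0,0.15],"turn":[0,0,0],"grip":0},{"xyz":[0,0,0.07],"turn":[0,0,0],"grip":0},{"xyz":[0,0,0],"turn":[0,0,0],"grip":0}]'
```

```text
time_s: 27.28
eef_pos: [0.6382, -0.1407, 0.0732]
ee_rot: [[0.997, 0.08, -0.002], [0.08, -0.997, 0.012], [-0.001, -0.012, -1.0]]
contact_force: [-1.9, 1.1, 3.6]
gripper_width: -0.0001
finger_force: 1.8
```

```bash
python3 -m handwheel '[{"xyz":[0,0,0.08],"turn":[0,0,0],"grip":0},{"xyz":[0,0,0.03],"turn":[0,0,0],"grip":0},{"xyz":[0,0,0],"turn":[0,0,0],"grip":0}]'
```

```text
time_s: 27.65
eef_pos: [0.6382, -0.1407, 0.071]
ee_rot: [[0.997, 0.08, -0.002], [0.08, -0.997, 0.012], [-0.001, -0.012, -1.0]]
contact_force: [-3.0, 2.0, 12.9]
gripper_width: -0.0003
finger_force: 5.9
```

The button is bottomed: z is 0.071 and the force is above 5 N. I'll lift off and check.

```bash
python3 -m handwheel '[{"xyz":[0,0,-0.3],"turn":[0,0,0],"grip":0},{"xyz":[0,0,-1],"turn":[0,0,0],"grip":0},{"xyz":[0,0,-1],"turn":[0,0,0],"grip":0},{"xyz":[-1,-1,-1],"turn":[0,0,0],"grip":0},{"xyz":[-1,-1,0],"turn":[0,0,0],"grip":0},{"xyz":[-1,-1,0],"turn":[0,0,0],"grip":0},{"xyz":[0,-1,0],"turn":[0,0,0],"grip":0},{"xyz":[0,0,0],"turn":[0,0,0],"grip":0},{"xyz":[0,0,0],"turn":[0,0,0],"grip":0}]'
python3 - <<'E'
from h import *
p=shot('wrist')
cv2.imwrite('pics/w10.png',cv2.resize(p['frame'][:,:,::-1],(800,600),interpolation=cv2.INTER_CUBIC))
E
```

```text
time_s: 28.78
eef_pos: [0.5394, -0.0302, 0.1702]
ee_rot: [[0.997, 0.08, -0.002], [0.08, -0.997, 0.011], [-0.001, -0.011, -1.0]]
contact_force: [-0.3, 0.4, -0.1]
gripper_width: 0.0002
finger_force: 0.0
```

View pics/w10.png

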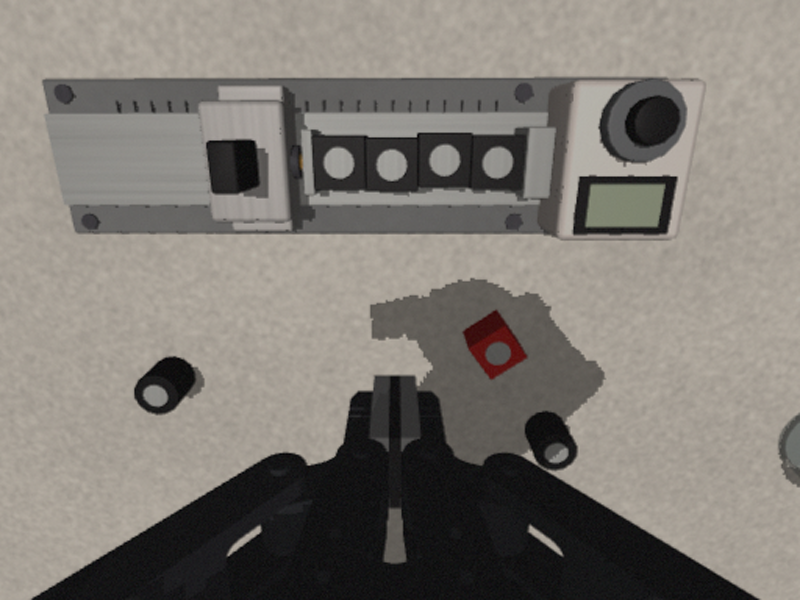

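The row is still tight between the anvil and the pressed tip (tip at 307 px, discs at 339, 392, 445 and 498). The button at (656,122) is up, and the robot touches nothing.

```bash
python3 -c "
from plant import workorder
print(workorder.close_job())"
```

```text
the job is handed in; nothing more can be done
None
```

The job is handed in, with no verdict returned: the four mounts are pressed in one row against the anvil with the jaw tip in about 4–5 mm of 10, the record button was pressed fully and is up again, and the round mounts and other bench items were left alone.

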